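Hang the measuring scoops on the snap hook

ROBOT

A 6-joint arm with a two-finger parallel gripper is mounted at the origin on the work surface. World frame = base frame: x ahead of the robot, y to its left, z up, the work surface at z = 0. Lengths are in mm, angles in degrees, forces in N, time in s.
With the tool pointing down it reaches from about 300 to 850 mm from the base axis. Payload 4.2 kg.
Tool frame: the origin (TCP) lies midway between the tips of the shut fingers; the grasp point (between the pads) lies 19 mm behind it (env.grasp_offset is the distance from the TCP to the grasp point, in mm); z points along the fingers, y is the line along which they close (so a half turn about z gives the same grasp; the last joint's range is limited). The gripper opens to 91 mm and grips with 3 to 60 N. Pads are 32 mm wide; open, the fingers measure 118 mm over their backs; the gripper's body (76 mm by 178 mm) begins 60 mm behind the grasp point.
Start: joints at [71.161, 18.312, 89.639, -0, 72.044, -1.146], TCP at [174.754, 547.818, 213.976] pointing down, gripper open.
Joint ranges: [-177.97, 177.97], [-48.28, 115.42], [12.27, 149.76], [-77.06, 257.06], [2.81, 150.46], [-146.56, 146.56]. Speed limits (degrees/s): [147.25, 147.25, 180, 180, 180, 180].

INTERFACE

Orientations are given as [roll, pitch, yaw] about the fixed x, y, z axes, in that order (R = Rz(yaw) Ry(pitch) Rx(roll)).
In Python, from workcell import env, optics gives the robot as it stands. The module is installed in compiled form; this text tells all that it offers.
- The arm moves only by the tool send_rows, never from a script. Its argument "targets" is a list that holds one entry, the list of rows, each a list of 7 numbers: the turn, a rotation vector about the world's x, y, z scaled (see below), then the shift along the world's x, y, z scaled (see below), then the closure, from -1 (fully open) to 1 (shut). In form: [[[rx, ry, rz, x, y, z, gripper], ...]]. A call has 1 to 12 rows; each row shifts and turns the commanded pose from where the row before left it; what a row does not reach is not made up. The controller multiplies each number of a shift by 0.2 m and each number of a turn by pi/2 rad. A row lasts 1/10 s, in which the tool goes at most 50 mm and 8.59 degrees, less where a joint would pass 70% of its speed; a pose out of reach is approached as far as the arm can. A call with a number of a shift or a turn outside -1 to 1 is refused whole. A call with a gripper value outside its range is refused whole. The fingers move at their own pace and stop on an object; "grip_force" is the grip in N (left out, the last holds). Time passes only in rows, so rows that do not move let the fingers close. It gives the time, the measured TCP pose, the force, the opening and the grip force at its end, in the units of the state.
- env.state(): the state, without advancing time (a new reading comes with each control period).
- optics.grab_frame(name): name is "side" or "top"; returns (picture, depth): 400x640x3 uint8, red, green, blue; 400x640 float32, mm along the optical axis (not along the pixel's ray), 0 where there is no reading.
- optics.camera_info(name): a dict with "camera_matrix" (3x3 intrinsics, pixels), "R" (3x3) and "t" (3): a world point X has camera coordinates R X + t. Camera axes: x right, y down, z forward; pixel columns grow to the right and rows downward; lengths in mm; the calibration is good to about 2 mm. A picture is of the moment at which its call begins. camera_info takes no time and is no camera call.
- env.job_done(): hands the job in; it is judged then, once.
Trained networks look in the newest picture that a camera, given by its name, has taken for a name from the list of things; names that differ only in an ending like _2 or _b are one class to them, and where a whole thing is asked for, a point or a joint stands for the part that bears it (a point fixed in the world has none). Each returns a list of dicts, best first, with "conf" (0 to 1); they miss things now and then, are a little off and sometimes report something else, mostly with a low value. They report only what shows in the picture. A call takes as long as a camera call. They do not tell look-alikes from the thing itself.
- optics.silhouettes(camera, name): "mask" (400x640 bool, what is visible of it) and "at" ([column, row] in pixels, amid what is visible of it).
- optics.place_of(camera, name): "at" ([column, row] in pixels: a listed point, or the origin of a listed thing).
The state is a dict: "time_s": time; "qpos": joint angles; "qvel": joint speeds; "effort": joint torques, N m; "ee_pos": TCP position; "ee_rot": TCP orientation; "force": force on the tool from outside, world axes, zero at the start; "torque": the same for the moment, N m; "gripper_width": finger opening in mm; "gripper_force": force on a finger pad.
Only numpy, scipy, OpenCV 4.12 (cv2) and the standard library are available. Lean on these libraries where they do the work, as an engineer would, in place of code of your own. Each camera call takes 0.05 s, during which the arm holds its last target. There are 200 camera calls.

TASK

Put the two steel measuring scoops away on the utensil rail's snap hook, the large one first and then the small one in front of it so that it nests in the large one's cup. Push the eye of each handle down past the hook's sprung gate until the gate snaps shut behind it, and leave both scoops hanging there quietly (a slight sway does no harm). Leave the other things on the worktop where they are.

Things in the scene. Friction and masses are not known exactly. Their poses are not given: they have to be found in the camera images.
- utensil_rail: Fixed utensil rail: a 12 mm steel bar 294 mm above the worktop on two posts 500 mm apart, parallel to its y. Plain open hooks 185 mm either side of its middle carry a ladle and a turner (all fixed); the snap hook sits between them. Origin: on the worktop below the rail's middle.
- hook_seat (a point): Snap hook fixed under the rail: a J of 8 mm steel bar, open upward, 26 mm wide inside, tip on the robot's side, shank behind. This point: bar's axis at the bowl's lowest point, about 205 mm up. x: from tip to shank (away from the robot), y: along the rail, z: up. Tip limb upright at x = -17, shank at x = +17 mm, rail axis at x = +17, z = +83.
- hook_tip (a point): Top of the hook's free tip (8 mm thick, rounded), at x = -20, z = +41 mm from hook_seat; same axes. A level eye centred over it, handle towards the robot, goes down round the tip with its far side in the mouth, on the gate; once past, the scoop can swing down, to hang with its cup's mouth to the robot; let go, it sways for some seconds.
- gate (a joint): Hook's gate: 10 mm wide steel strip pivoted on the shank at x = +15, z = +46 mm from hook_seat, free end inside the tip at x = -12, z = +31. 0 = shut, 1.05 rad = swung down and in, towards the shank; a light spring (under 10 N at the eye) shuts it. An eye's far side clears its end about 12 to 18 mm above hook_seat; the gate then snaps shut above it.
- large_scoop: The large of two steel measuring scoops, about 150 g: a round cup standing open side up, 84 mm across the rim, 72 across the foot, 54 tall, 3 mm wall, with a straight flat handle ending in a round eye. This point: centre of the cup's underside. x: along the handle from cup to eye, z: up out of the cup's mouth.
- large_scoop_grip (a point): Place to pinch the large scoop's handle (14 mm wide, 5 mm thick, top level with the rim): middle of its width and thickness, 71 mm from the cup's axis, 46 mm short of the eye's middle, 51.5 mm above the foot. x: along the handle from cup to eye, z: up out of the cup's mouth.
- large_scoop_eye (a point): Middle of the large scoop's eye, a round hole of 24 mm in a ring of 5 mm wire (34 mm outside) at the handle's end, 117 mm from the cup's axis, level with the handle. Hole axis = z. x: along the handle from cup to eye, z: up out of the cup's mouth.
- small_scoop: The small of two steel measuring scoops, about 100 g: a round cup standing open side up, 64 mm across the rim, 55 across the foot, 45 tall, 3 mm wall, with a straight flat handle ending in a round eye. This point: centre of the cup's underside. x: along the handle from cup to eye, z: up out of the cup's mouth.
- small_scoop_grip (a point): Place to pinch the small scoop's handle (14 mm wide, 5 mm thick, top level with the rim): middle of its width and thickness, 71 mm from the cup's axis, 46 mm short of the eye's middle, 42.5 mm above the foot. x: along the handle from cup to eye, z: up out of the cup's mouth.
- small_scoop_eye (a point): Middle of the small scoop's eye, a round hole of 24 mm in a ring of 5 mm wire (34 mm outside) at the handle's end, 117 mm from the cup's axis, level with the handle. Hole axis = z. x: along the handle from cup to eye, z: up out of the cup's mouth.
- jar: Glass jar with a steel lid, 58 mm across, 85 mm tall, between the scoops, in front of the rail; origin at its underside. Bystander.
- mug: White mug, 80 mm across, 95 mm tall, far left; origin at its underside. Bystander.
- bowl: Shallow steel bowl, 140 mm across, 55 mm tall, no handle, far right; origin at its underside. Bystander.
- can: Steel can with a paper label, 72 mm across, 105 mm tall, left; origin at its underside. Bystander.
- probe: Probe thermometer lying flat: white body 85 x 30 x 18 mm, thin steel needle; right. Bystander.
Not all that is in view belongs to the job. Leave any orange or red look-alike of the large_scoop alone. Leave any orange or turquoise look-alike of the small_scoop alone.

How it is judged (in metres and radians):
On the way, in this order (a step that is already met when the one before it is completed fails the run):
1. the large scoop's eye is round the hook's bar, the scoop hangs down and the gate is shut (x of large_scoop_eye in the frame of hook_seat between -0.022 and 0.022 m and y of large_scoop_eye in the frame of hook_seat between -0.012 and 0.012 m and z of large_scoop_eye in the frame of hook_seat between -0.022 and 0.003 m and angle between large_scoop_eye's own x axis and vertical below 0.6 rad and value of joint gate below 0.08 rad), for 0.2 s.
2. then the small scoop's eye is round the hook's bar as well, the scoop hangs down and the gate is shut (all of step 1 and x of small_scoop_eye in the frame of hook_seat between -0.022 and 0.022 m and y of small_scoop_eye in the frame of hook_seat between -0.012 and 0.012 m and z of small_scoop_eye in the frame of hook_seat between -0.022 and 0.003 m and angle between small_scoop_eye's own x axis and vertical below 0.6 rad), for 0.2 s.
At the end, for the whole second after the job is handed in: Both scoops hang by their eyes on the snap hook (eye within 22 mm of the bar's lowest point along the hook, 12 mm sideways, -22 to +3 mm in height; handle within 0.6 rad of upright), swaying under 0.25 m/s, gate shut, the small cup nested in the large: undersides 4 to 30 mm apart, 20 mm sideways (all of step 2 and z of small_scoop in the frame of large_scoop between 0.004 and 0.03 m and x of small_scoop in the frame of large_scoop between -0.02 and 0.02 m and y of small_scoop in the frame of large_scoop between -0.02 and 0.02 m and linear speed of each of large_scoop, small_scoop below 0.25 m/s and angular speed of each of large_scoop, small_scoop below 2.5 rad/s); the robot touches nothing.
It fails at once if one of the other things on the worktop (jar, mug, bowl, can, probe) is moved more than 40 mm (distance of any of jar, mug, bowl, can, probe from where it was at the start of the episode above 0.04 m).
It also fails if it takes over 72 s, if anything falls off the work surface, if the arm or the gripper's body presses on something with over 40 N, if the wrist force passes 120 N, or if a joint passes its speed limit or range.

## Working session

There is one attempt and no reset: what is moved stays moved. The work goes in short steps, Python scripts to look and compute and a tool call to move; the robot and the scene stay as the last step left them, time stands still between calls to the robot, and variables do not carry over. Pictures are saved under pics/ and viewed, at most 10 in all, crops included, and the job is handed in when it is done.

Besides the shell and the picture viewer there is one more tool, called after "Emit:" as a command line: name --argument value ..., lists and objects as JSON in quotes. send_rows: Moves the arm, as the interface text tells. Its arguments: {"type":"object","properties":{"targets":{"type":"array"},"grip_force":{"type":"number"}},"required":["targets"]}

```bash
mkdir -p pics
cat > h.py <<'E'
import numpy as np, cv2
from workcell import env, optics
def w(cam,px,d):
    c=optics.camera_info(cam);K=np.array(c['camera_matrix']);R=np.array(c['R']);t=np.array(c['t'])
    p=np.linalg.inv(K)@np.array([px[0],px[1],1.])*d
    return R.T@(p-t)
def wz(cam,px,z):
    a=w(cam,px,100.);b=w(cam,px,1000.)
    return a+(b-a)*(z-a[2])/(b[2]-a[2])
def dep(D,px,r=2):
    x,y=int(round(px[0])),int(round(px[1]));q=D[max(0,y-r):y+r+1,max(0,x-r):x+r+1];q=q[q>0]
    return float(np.median(q)) if q.size else 0
E
python3 - <<'E'
from h import *
for cam in ['side','top']:
    P,D=optics.grab_frame(cam); cv2.imwrite(f'pics/{cam}0.png',P[:,:,::-1]); np.save(f'{cam}D.npy',D)
    c=optics.camera_info(cam);R=np.array(c['R']);print(cam,'pos',(-R.T@np.array(c['t'])).round(),'fwd',R[2].round(2))
    for n in ['large_scoop','large_scoop_grip','large_scoop_eye','small_scoop','small_scoop_grip','small_scoop_eye','hook_seat','hook_tip','jar','can']:
        for o in optics.place_of(cam,n)[:4]:
            d=dep(D,o['at']); print(n,np.round(o['at'],1),round(o['conf'],2),w(cam,o['at'],d).round(1))
print(env.state(),env.grasp_offset)
E
```

```text
side pos [  149. -1078.  1237.] fwd [ 0.17  0.71 -0.69]
large_scoop [234.  192.6] 0.75 [124.5 276.3  32.6]
large_scoop [367.6 161.4] 0.74 [692.9 315.1  39.3]
large_scoop [297.7 195. ] 0.57 [363.  184.3  44.2]
large_scoop_grip [251.8 181.1] 0.95 [203.9 366.5  -1.7]
large_scoop_grip [312. 188.] 0.79 [436.5 257.6  -0.7]
large_scoop_grip [351.9 149.3] 0.64 [651.1 404.2  46.2]
large_scoop_grip [365.1 278.5] 0.35 [ 490.8 -256.9   40.4]
large_scoop_eye [321.6 192.3] 0.74 [466.2 215.1   6. ]
large_scoop_eye [263.9 184. ] 0.66 [249.4 328.4   4.2]
large_scoop_eye [338.8 148.4] 0.53 [615.  481.8   1.6]
small_scoop [270.9 316.7] 0.89 [ 171.4 -296.5    6.5]
small_scoop [300.7 255.6] 0.85 [ 309.4 -109.9   40.4]
small_scoop [341.7 292.9] 0.58 [ 409.4 -267.5    5.1]
small_scoop [281.5 158.8] 0.2 [348.8 458.2  16.1]
small_scoop_grip [307.7 263.6] 0.96 [ 324.1 -152.4   44.1]
small_scoop_grip [364.4 277.5] 0.7 [ 489.2 -254.2   42.7]
small_scoop_grip [292.6 310.4] 0.64 [ 238.7 -314.6   42.5]
small_scoop_grip [376.3 274.4] 0.57 [ 543.1 -225.3    3.6]
small_scoop_eye [305.4 312.6] 0.97 [ 279.1 -307.1    2
[... 1830 characters left out ...]
 [356.3 460.8  91.6]
{'time_s': 1.1, 'qpos': array([ 7.11599220e+01,  1.83107093e+01,  8.96399898e+01,  7.80401959e-04,
        7.20436759e+01, -1.14515621e+00]), 'qvel': array([-0.04281628,  0.09428954, -0.05416024, -0.02118021, -0.09912719,
       -0.03660701]), 'effort': array([ 8.32510050e-04, -4.12359881e+01, -2.32236439e+01,  7.27766706e-02,
        3.78216268e-02, -2.18945519e-05]), 'ee_pos': array([174.76106913, 547.8077615 , 213.98115415]), 'ee_rot': array([ 1.79994361e+02, -6.29846371e-04,  1.62304838e+02]), 'force': array([-0.40701094,  0.39715607,  0.48347176]), 'torque': array([ 0.02838649,  0.04557214, -0.01690566]), 'gripper_force': 0.0, 'gripper_width': 91.2877293778912} 18.8
```

Run:
```python
import cv2
a=cv2.imread('pics/top0.png')[90:310,180:440];cv2.imwrite('pics/t1.png',cv2.resize(a,None,fx=2.7,fy=2.7,interpolation=2)[:600,:800])
a=cv2.imread('pics/side0.png')[120:345,220:480];cv2.imwrite('pics/s1.png',cv2.resize(a,None,fx=2.6,fy=2.6,interpolation=2))
```

```text
(no output)
```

View pics/t1.png

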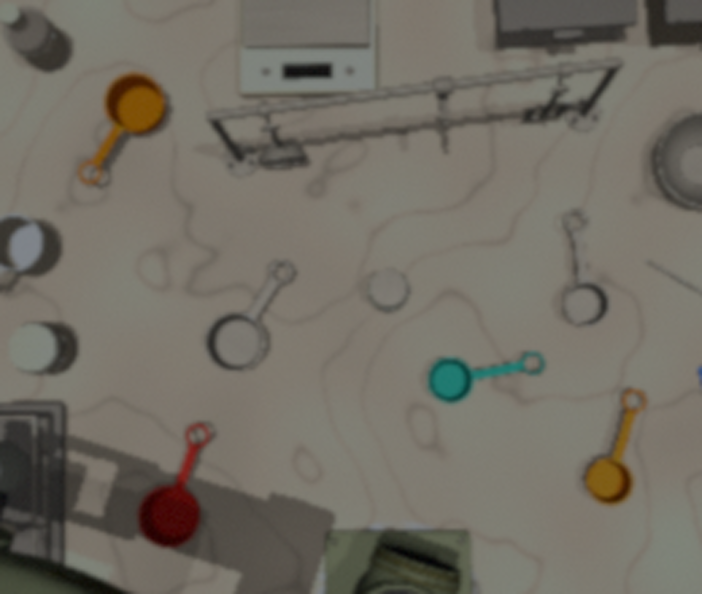

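View pics/s1.png

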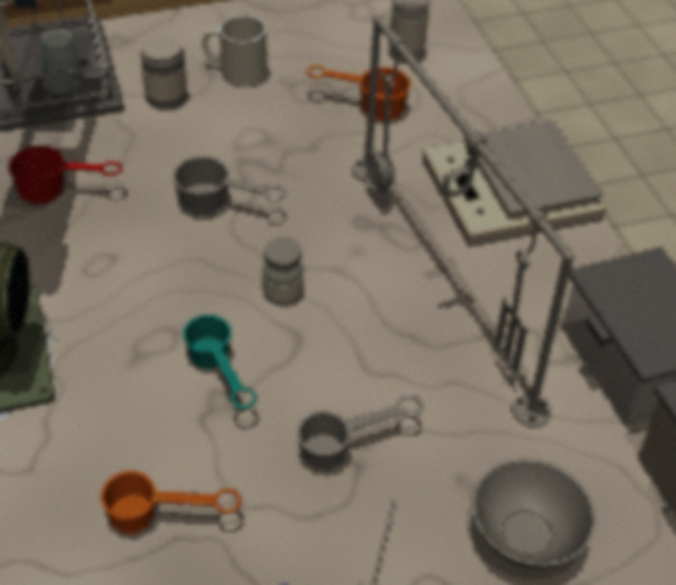

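The steel large scoop is at top px ≈(268,217) with its handle to upper right. The steel small one is at ≈(395,203), handle up. The rest are coloured decoys, and the rail is yawed with its hook near px (344,125). Next I'll measure precisely.

```bash
cat >> h.py <<'E'
def cloud(cam,D):
    c=optics.camera_info(cam);K=np.array(c['camera_matrix']);R=np.array(c['R']);t=np.array(c['t'])
    v,u=np.mgrid[0:400,0:640];P=np.stack([u,v,np.ones_like(u)],-1)@np.linalg.inv(K).T*D[...,None]
    W=(P-t)@R; W[D<=0]=np.nan; return W
E
cat > m.py <<'E'
from h import *
from scipy.optimize import least_squares
for cam in ['side','top']:
    D=np.load(f'{cam}D.npy');W=cloud(cam,D);I=cv2.imread(f'pics/{cam}0.png')
    for n,c0,r,h in [('large',(368,229),42,54),('small',(408,-266),32,45)]:
        d=np.hypot(W[...,0]-c0[0],W[...,1]-c0[1])
        m=(abs(W[...,2]-h)<10)&(d<60); p=W[m]
        f=least_squares(lambda q:np.hypot(p[:,0]-q[0],p[:,1]-q[1])-r+1.5,c0,loss='soft_l1').x
        m2=(W[...,2]>h-18)&(W[...,2]<h+12);d=np.hypot(W[...,0]-f[0],W[...,1]-f[1]);m2&=(d>r+6)&(d<150)
        q=W[m2];print(cam,n,'centre',f.round(1),'nrim',len(p),'zmed',np.median(p[:,2]).round(1),'handle n',len(q), [ (x.round().astype(int).tolist()) for x in q[::max(1,len(q)//14)]])
    for n in ['large_scoop','small_scoop']:
        for o in optics.silhouettes(cam,n):
            M=o['mask'];a=np.array(o['at'])
            e=W[M];hue=cv2.cvtColor(I,cv2.COLOR_BGR2HSV)[M][:,1].mean()
            # handle-plane projection, farthest point
            h=54 if 'large' in n else 45
            vs,us=np.nonzero(M);X=np.array([wz(cam,(u,v),h-2.5) for u,v in zip(us,vs)])
            print(cam,n,a.round(),round(o['conf'],2),'sat',hue.round(),'npx',M.sum(), 'mean',X.mean(0).round(1),'pca',np.linalg.svd(X[:,:2]-X[:,:2].mean(0),full_matrices=False)[2][0].round(3))
    m=(W[...,2]>255)&(W[...,2]<320)&(W[...,0]>550)&(W[...,0]<950)&(abs(W[...,1]+50)<330);p=W[m]
    mm=abs(p[:,2]-np.median(p[:,2]))<14;p=p[mm]
    l=np.polyfit(p[:,1],p[:,0],1);
    for _ in range(3):
        k=abs(p[:,0]-np.polyval(l,p[:,1]))<10;l=np.polyfit(p[k,1],p[k,0],1)
    print(cam,'rail x=',l,'n',k.sum(),'y',p[k,1].min(),p[k,1].max(),'z',np.median(p[k,2]),'yaw',np.degrees(np.arctan(-l[0])))
    m=(W[...,2]>190)&(W[...,2]<283)&(W[...,0]>550)&(W[...,0]<950)&(abs(W[...,1]+50)<300)
    v,u=np.nonzero(m)
    print([(a,b,*W[b,a].round().astype(int).tolist()) for a,b in zip(u,v)][:60])
E
python3 m.py
```

```text
side large centre [367.7 220.2] nrim 119 zmed 50.9 handle n 82 [[354, 270, 46], [235, 283, 52], [249, 267, 52], [232, 257, 54], [414, 192, 57], [421, 185, 56], [412, 183, 55], [431, 179, 53], [462, 175, 50], [420, 183, 47], [437, 172, 53], [456, 166, 54], [429, 172, 50], [446, 159, 57], [450, 158, 52], [475, 147, 50], [465, 138, 55]]
side small centre [ 415.7 -271.4] nrim 151 zmed 42.9 handle n 205 [[328, -153, 47], [325, -169, 46], [338, -183, 48], [317, -185, 42], [528, -246, 42], [343, -204, 42], [517, -258, 46], [485, -254, 42], [540, -271, 45], [514, -267, 43], [481, -265, 46], [467, -265, 46], [470, -266, 41], [277, -318, 46], [292, -334, 41]]
side large_scoop [235. 184.] 0.79 sat 214.0 npx 417 mean [135.  292.1  51.5] pca [ 0.377 -0.926]
side large_scoop [296. 189.] 0.68 sat 39.0 npx 517 mean [373.4 199.   51.5] pca [ 0.407 -0.913]
side large_scoop [368. 154.] 0.53 sat 180.0 npx 262 mean [694.2 345.   51.5] pca [ 0.493 -0.87 ]
side small_scoop [348. 282.] 0.92 sat 39.0 npx 577 mean [ 436.5 -274.    42.5] pca [-0.969 -0.249]
side small_scoop [300. 252.] 0.86 sat 182.0 npx 346 m
[... 3229 characters left out ...]
 [458, 150, 49], [454, 154, 52], [446, 176, 57], [439, 187, 57], [435, 180, 57], [428, 191, 59], [424, 184, 58], [417, 196, 51], [257, 275, 47], [253, 263, 58], [242, 263, 56]]
top small centre [ 420.6 -266.1] nrim 86 zmed 42.9 handle n 165 [[552, -253, 41], [544, -268, 39], [526, -245, 39], [517, -255, 46], [506, -251, 45], [494, -253, 51], [486, -265, 47], [475, -265, 47], [464, -269, 45], [348, -194, 45], [337, -168, 45], [333, -168, 43], [329, -175, 50], [326, -195, 35], [294, -321, 42]]Traceback (most recent call last):
  File "m.py", line 12, in <module>
    for o in optics.silhouettes(cam,n):
             ~~~~~~~~~~~~~~~~~~^^^^^^^
ValueError: time passes only in moves, steps and waits
```

```bash
cat > m2.py <<'E'
from h import *
from scipy.optimize import least_squares
Ws={c:cloud(c,np.load(c+'D.npy')) for c in('side','top')}
for n,c0,y0,r,h in [('large',(370,222),-34,42,54),('small',(418,-268),5,32,45)]:
    for cs in (['side'],['top'],['side','top']):
        P=np.concatenate([Ws[c].reshape(-1,3) for c in cs])
        P=P[(P[:,2]>h-12)&(P[:,2]<h+9)]
        def uv(q,P=P):
            a=np.radians(q[2]);d=P[:,:2]-q[:2];return d@[np.cos(a),np.sin(a)],d@[-np.sin(a),np.cos(a)]
        u,v=uv((*c0,y0));k=(u>-60)&(u<145)&(abs(v)<60)&((u<55)|(abs(v)<28));P=P[k]
        def res(q):
            u,v=uv(q,P)
            d1=abs(np.hypot(u,v)-r+1.5); d2=np.hypot(np.maximum(abs(u-71)-29,0),np.maximum(abs(v)-6,0)); d3=abs(np.hypot(u-117,v)-14.5)
            return np.min([np.maximum(d1-1.5,0),d2,np.maximum(d3-2.5,0)],0)
        f=least_squares(res,(*c0,y0),loss='soft_l1',f_scale=3,x_scale=(1,1,1),diff_step=1e-4).x
        print(n,cs,len(P),f.round(1),'res',res(f).mean().round(2))
for c in('side','top'):
    W=Ws[c]
    m=(W[...,2]>278)&(W[...,2]<310)&(W[...,0]>550)&(W[...,0]<950)&(abs(W[...,1]+50)<330);p=W[m]
    l=np.polyfit(p[:,1],p[:,0],1)
    for _ in range(4):
        k=abs(p[:,0]-np.polyval(l,p[:,1]))<10;l=np.polyfit(p[k,1],p[k,0],1)
    ys=np.percentile(p[k,1],[0,1,99,100]);print(c,'rail',l,k.sum(),ys,np.median(p[k,2]),'yaw',np.degrees(np.arctan(-l[0])))
    xr=np.polyval(l,W[...,1])
    m=(W[...,2]>195)&(W[...,2]<282)&(abs(W[...,0]-xr)<70)&(abs(W[...,1]+40)<90)
    v,u=np.nonzero(m);print([(int(a),int(b),*W[b,a].round().astype(int).tolist()) for a,b in zip(u,v)][:50])
    I=cv2.imread(f'pics/{c}0.png'); 
    a=I[95:165,300:390] if c=='top' else I[160:215,370:425]
    cv2.imwrite(f'pics/{c}_hook.png',cv2.resize(a,None,fx=8,fy=8,interpolation=cv2.INTER_CUBIC))
E
python3 m2.py
```

```text
large ['side'] 190 [367.1 220.9 -33.7] res 0.81
large ['top'] 189 [371.9 225.  -33.8] res 0.22
large ['side', 'top'] 379 [369.7 222.5 -33.9] res 1.14
small ['side'] 258 [ 413.9 -271.     6.3] res 0.58
small ['top'] 174 [ 418.6 -266.4    5.8] res 0.36
small ['side', 'top'] 432 [ 415.8 -269.6    6.5] res 0.97
side rail [-1.19921054e-01  6.56318087e+02] 494 [-283.85727787 -282.43124623  213.72368152  223.7922907 ] 291.60720554243323 yaw 6.838314305955398
[(398, 174, 657, -55, 282), (399, 177, 661, -57, 270), (400, 177, 661, -65, 276), (399, 178, 658, -64, 272), (400, 178, 662, -64, 271), (401, 178, 661, -72, 277), (402, 178, 663, -75, 280), (399, 179, 658, -64, 268), (400, 179, 661, -66, 268), (401, 179, 663, -69, 271), (402, 179, 665, -71, 272), (403, 179, 671, -68, 268), (400, 180, 666, -58, 256), (401, 180, 664, -68, 266), (402, 180, 667, -70, 267), (403, 180, 669, -72, 268), (399, 181, 663, -58, 253), (400, 181, 663, -63, 257), (401, 181, 663, -70, 263), (402, 181, 670, -65, 257), (399, 182, 662, -61, 251), (400, 182, 664, -64, 253), (401, 182, 665, -68, 256), (402, 182, 671, -63, 2
[... 1367 characters left out ...]
342, 130, 659, -59, 211), (343, 130, 652, -61, 244), (344, 130, 652, -65, 241), (345, 130, 652, -68, 241), (342, 131, 649, -58, 242), (343, 131, 649, -61, 240), (344, 131, 648, -65, 245), (345, 131, 648, -68, 244), (342, 132, 645, -58, 246), (343, 132, 647, -62, 233), (344, 132, 646, -65, 240), (345, 132, 645, -68, 242), (346, 132, 646, -71, 240), (343, 133, 642, -61, 242), (344, 133, 644, -65, 234), (345, 133, 643, -68, 236), (346, 133, 643, -72, 235), (343, 134, 645, -62, 211), (344, 134, 640, -65, 236), (345, 134, 639, -68, 241), (343, 135, 640, -62, 217), (344, 135, 634, -64, 248), (345, 135, 634, -68, 247), (343, 136, 638, -62, 213), (344, 136, 630, -64, 249), (345, 136, 630, -67, 248)]
```

View pics/side_hook.png

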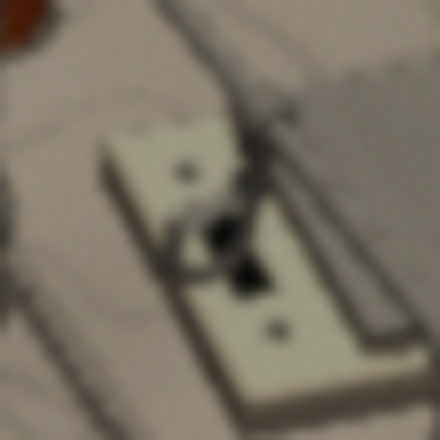

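View pics/top_hook.png

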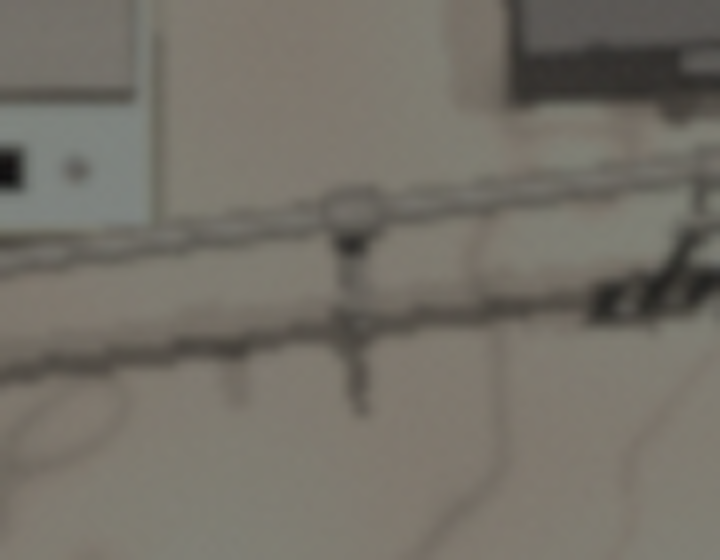

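Both cameras agree apart from a constant offset of about 5 mm, so I use the mean. That puts the large scoop at (369.5,223) yaw −34°, the small at (416,−269) yaw 6°, and the hook seat at about (649,−67) yaw 6.8°. Moving to the large scoop now.

Emit:
send_rows --targets '[[[0, 0, -0.015, 0.1057, -0.1518, -0.03, -1], [0, 0, -0.015, 0.1057, -0.1518, -0.03, -1], [0, 0, -0.015, 0.1057, -0.1518, -0.03, -1], [0, 0, -0.015, 0.1057, -0.1518, -0.03, -1], [0, 0, -0.015, 0.1057, -0.1518, -0.03, -1], [0, 0, -0.015, 0.1057, -0.1518, -0.03, -1], [0, 0, -0.015, 0.1057, -0.1518, -0.03, -1], [0, 0, -0.015, 0.1057, -0.1518, -0.03, -1], [0, 0, -0.015, 0.1057, -0.1518, -0.03, -1], [0, 0, -0.015, 0.1057, -0.1518, -0.03, -1], [0, 0, -0.015, 0.1057, -0.1518, -0.03, -1], [0, 0, -0.015, 0.1057, -0.1518, -0.03, -1]]]'

```text
time_s: 2.4
ee_pos: [429.2, 182.2, 142.0]
ee_rot: [180.0, 0.0, 146.0]
force: [0.7, 0.3, 0.1]
gripper_width: 91.4
gripper_force: 0.0
```

Emit:
send_rows --targets '[[[0, 0, 0, 0, 0.006, -0.14, -1], [0, 0, 0, 0, 0, -0.14, -1], [0, 0, 0, 0, 0, -0.14, -1], [0, 0, 0, 0, 0, -0.128, -1], [0, 0, 0, 0, 0, 0, 0.5], [0, 0, 0, 0, 0, 0, 1], [0, 0, 0, 0, 0, 0, 1], [0, 0, 0, 0, 0, 0, 1], [0, 0, 0, 0, 0, 0, 1], [0, 0, 0, 0, 0, 0, 1], [0, 0, 0, 0, 0, 0, 1], [0, 0, 0, 0, 0, 0, 1]]]' --grip_force 55

```text
time_s: 3.6
ee_pos: [428.5, 184.7, 32.5]
ee_rot: [180.0, 0.0, 146.1]
force: [0.0, -0.1, 0.2]
gripper_width: 30.1
gripper_force: 0.0
```

Emit:
send_rows --targets '[[[0, 0, 0, 0, 0, 0, 1], [0, 0, 0, 0, 0, 0, 1], [0, 0, 0, 0, 0, 0, 1], [0, 0, 0, 0, 0, 0, 1], [0, 0, 0, 0, 0, 0, 1]]]'

```text
time_s: 4.1
ee_pos: [428.4, 184.7, 32.3]
ee_rot: [-180.0, -0.0, 146.1]
force: [-0.6, 0.3, 0.3]
gripper_width: 12.9
gripper_force: 55.0
```

Emit:
send_rows --targets '[[[0, 0, 0, 0, 0, 0.08, 1], [0, 0, 0, 0, 0, 0.18, 1], [0, 0, 0, 0, 0, 0.2, 1], [0, 0, 0, 0, 0, 0.18, 1], [0, 0, 0.0565, 0.066, -0.166, 0.06, 1], [0, 0, 0.0565, 0.066, -0.166, 0.06, 1], [0, 0, 0.0565, 0.066, -0.166, 0.06, 1], [0, 0, 0.0565, 0.066, -0.166, 0.06, 1], [0, 0, 0.0565, 0.066, -0.166, 0.06, 1], [0, 0, 0.0565, 0.066, -0.166, 0.06, 1], [0, 0, 0.0565, 0.066, -0.166, 0.06, 1], [0, 0, 0.0565, 0.066, -0.166, 0.06, 1]]]'

```text
time_s: 5.3
ee_pos: [534.2, -82.3, 256.5]
ee_rot: [180.0, -0.0, -173.0]
force: [-0.2, 0.6, -1.5]
gripper_width: 13.2
gripper_force: 55.0
```

Emit:
send_rows --targets '[[[0, 0, 0, 0, 0, 0, 1], [0, 0, 0, 0, 0, 0, 1], [0, 0, 0, 0, 0, 0, 1]]]'

```text
time_s: 5.6
ee_pos: [533.2, -80.0, 255.6]
ee_rot: [179.9, -0.1, -173.2]
force: [-0.3, -0.1, -1.8]
gripper_width: 13.2
gripper_force: 55.0
```

```bash
cat > look.py <<'E'
from h import *
import sys
tag=sys.argv[1]
from scipy.spatial.transform import Rotation as Ro
s=env.state();R=Ro.from_euler('xyz',s['ee_rot'],degrees=True).as_matrix();print('tcp',s['ee_pos'].round(1),s['ee_rot'].round(1),'q',s['qpos'].round(1))
for cam in('side','top'):
    P,D=optics.grab_frame(cam);cv2.imwrite(f'pics/{cam}{tag}.png',P[:,:,::-1]);np.save(f'{cam}D{tag}.npy',D)
    c=optics.camera_info(cam);K=np.array(c['camera_matrix'])
    pr=lambda X:(lambda q:(q[:2]/q[2]).round(1))(K@(np.array(c['R'])@X+np.array(c['t'])))
    g=s['ee_pos']-18.8*R[:,2]; print(cam,'pred eye px',pr(g-46*R[:,0]))
    for n in ['large_scoop_eye','small_scoop_eye','hook_tip']:
        for o in optics.place_of(cam,n)[:5]:
            p=wz(cam,o['at'],g[2] if 'eye' in n else 246)
            if np.linalg.norm(p[:2]-[600,-70])<120: print(n,np.round(o['at'],1),round(o['conf'],2),p.round(1))
E
python3 look.py 2
```

```text
tcp [533.2 -80.  255.6] [ 1.799e+02 -1.000e-01 -1.732e+02] q [  -9.8   13.8   90.     0.    76.3 -106.6]
side pred eye px [377.1 183.8]
hook_tip [391.8 183.8] 0.48 [638.1 -57.8 246. ]
top pred eye px [347.7 149.7]
hook_tip [345.  134.4] 0.54 [636.2 -67.7 246. ]
```

Run:
```python
import cv2,numpy as np
a=cv2.imread('pics/top2.png')[110:190,310:390];b=cv2.imread('pics/side2.png')[145:225,340:420]
f=lambda a:cv2.resize(a,None,fx=5,fy=5,interpolation=cv2.INTER_CUBIC)
cv2.imwrite('pics/ts2.png',np.hstack([f(a),f(b)]))
```

```text
(no output)
```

View pics/ts2.png

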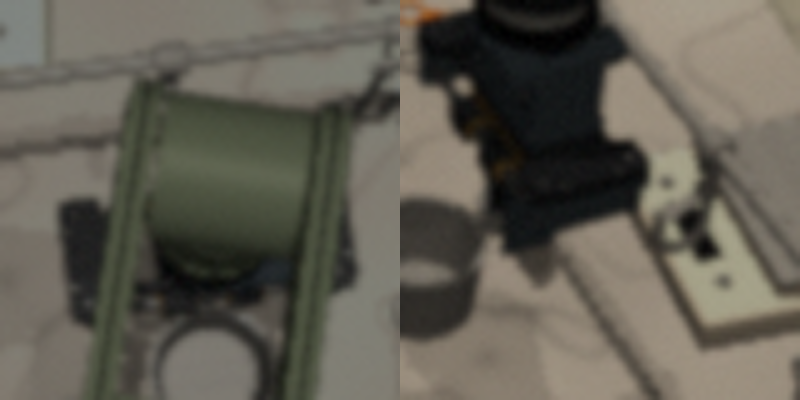

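```bash
cat > rim.py <<'E'
from h import *
import sys
from scipy.optimize import least_squares
from scipy.spatial.transform import Rotation as Ro
tag,r=sys.argv[1],float(sys.argv[2])
s=env.state();R=Ro.from_euler('xyz',s['ee_rot'],degrees=True).as_matrix();g=s['ee_pos']-18.8*R[:,2];c0=g+71*R[:,0]
print('expected cup axis',c0.round(1))
for cam in('side','top'):
    W=cloud(cam,np.load(f'{cam}D{tag}.npy'));d=np.hypot(W[...,0]-c0[0],W[...,1]-c0[1])
    m=(abs(W[...,2]-g[2]-1)<9)&(d<r+18)&(d>r-18);p=W[m]
    for rr in (r-1.5,):
        f=least_squares(lambda q:np.hypot(p[:,0]-q[0],p[:,1]-q[1])-rr,c0[:2],loss='soft_l1').x;e=f-c0[:2]
        print(cam,len(p),f.round(1),'z',np.median(p[:,2]).round(1),'err xy',e.round(1),'along handle',(-e@R[:2,0]).round(1),'lat',(e@R[:2,1]).round(1))
    cc=optics.camera_info(cam);K=np.array(cc['camera_matrix']);q=K@(np.array(cc['R'])@s['ee_pos']+np.array(cc['t']));print('tcp px',(q[:2]/q[2]).round(1))
E
python3 rim.py 2 42
```

```text
expected cup axis [463.5 -88.9 275.2]
side 203 [462.2 -90.6] z 274.3 err xy [-1.3 -1.6] along handle -1.5 lat -1.5
tcp px [364.1 191.6]
top 90 [465.3 -86. ] z 275.8 err xy [1.9 2.9] along handle 2.2 lat 2.7
tcp px [349.5 164. ]
```

Scoop is held as planned: mean rim error is about 0.5 mm, and the two camera biases cancel. Moving over the tip and starting down.

Emit:
send_rows --targets '[[[0, 0, 0, 0.07, 0.006, 0, 1], [0, 0, 0, 0.1, 0.01, 0, 1], [0, 0, 0, 0.083, 0.01, 0, 1], [0, 0, 0, 0, 0, 0, 1], [0, 0, 0, 0, 0, -0.04, 1], [0, 0, 0, 0, 0, -0.05, 1], [0, 0, 0, 0, 0, -0.05, 1], [0, 0, 0, 0, 0, 0, 1]]]'

```text
time_s: 6.8
ee_pos: [582.9, -75.6, 226.2]
ee_rot: [179.9, -0.2, -173.2]
force: [0.2, 0.0, -1.8]
gripper_width: 13.4
gripper_force: 55.0
```

```bash
python3 look.py 3;python3 rim.py 3 42
python3 - <<'E'
import cv2,numpy as np
a=cv2.imread('pics/top3.png')[100:180,305:385];b=cv2.imread('pics/side3.png')[145:225,350:430]
f=lambda a:cv2.resize(a,None,fx=5,fy=5,interpolation=cv2.INTER_CUBIC)
cv2.imwrite('pics/ts3.png',np.hstack([f(a),f(b)]))
E
```

```text
tcp [582.9 -75.6 226.2] [ 179.9   -0.2 -173.2] q [  -8.5   19.2   86.5    0.    74.5 -105.3]
side pred eye px [390.4 187. ]
hook_tip [389.6 186.4] 0.63 [626.6 -67.9 246. ]
top pred eye px [345.8 136.7]
expected cup axis [514.3 -84.2 247.5]
side 184 [512.5 -86. ] z 245.9 err xy [-1.8 -1.9] along handle -2.0 lat -1.6
tcp px [378.  194.1]
top 74 [516.  -81.5] z 248.9 err xy [1.7 2.7] along handle 2.0 lat 2.4
tcp px [347.4 150.4]
```

View pics/ts3.png

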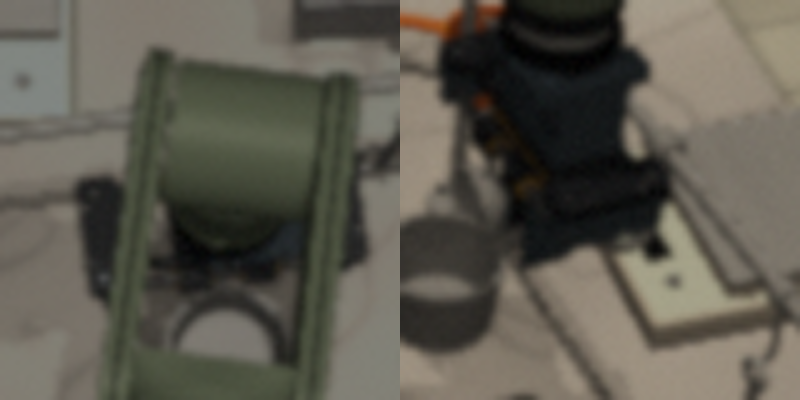

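The gripper hides the hook here, and there's no contact yet. I'll go on down by force feel.

Emit:
send_rows --targets '[[[0, 0, 0, 0.003, 0.003, -0.02, 1], [0, 0, 0, 0, 0, -0.02, 1], [0, 0, 0, 0, 0, 0, 1]]]'

```text
time_s: 7.5
ee_pos: [584.9, -75.0, 219.8]
ee_rot: [180.0, -0.1, -173.2]
force: [-0.2, 0.4, -0.1]
gripper_width: 13.3
gripper_force: 55.0
```

Emit:
send_rows --targets '[[[0, 0, 0, 0, 0, -0.025, 1], [0, 0, 0, 0, 0, -0.025, 1], [0, 0, 0, 0, 0, 0, 1]]]'

```text
time_s: 7.8
ee_pos: [583.9, -75.1, 209.0]
ee_rot: [180.0, -0.2, -173.2]
force: [-3.1, -0.9, -3.1]
gripper_width: 13.4
gripper_force: 55.0
```

Emit:
send_rows --targets '[[[0, 0, 0, 0, 0, -0.025, 1], [0, 0, 0, 0, 0, 0, 1]]]'

```text
time_s: 8.0
ee_pos: [585.0, -75.0, 204.4]
ee_rot: [180.0, -0.1, -173.2]
force: [-0.6, 0.7, -1.8]
gripper_width: 13.0
gripper_force: 55.0
```

Emit:
send_rows --targets '[[[0, 0, 0, 0, 0, -0.025, 1], [0, 0, 0, 0, 0, 0, 1]]]'

```text
time_s: 8.2
ee_pos: [585.0, -75.0, 199.7]
ee_rot: [180.0, -0.0, -173.2]
force: [0.4, -0.2, -1.6]
gripper_width: 13.1
gripper_force: 55.0
```

Emit:
send_rows --targets '[[[0, 0, 0, 0, 0, -0.025, 1], [0, 0, 0, 0, 0, -0.01, 1], [0, 0, 0, 0, 0, 0, 1]]]'

```text
time_s: 8.5
ee_pos: [586.0, -75.0, 193.8]
ee_rot: [180.0, 0.1, -173.2]
force: [1.3, 1.2, 0.6]
gripper_width: 13.1
gripper_force: 55.0
```

```bash
cat > swing.py <<'E'
from h import *
import sys
from scipy.interpolate import interp1d
T0,T1,N=map(float,sys.argv[1:4]); e0=[float(v) for v in sys.argv[4:6]]
ys=np.radians(6.8);X=np.array([np.cos(ys),np.sin(ys),0]);Y=np.array([-np.sin(ys),np.cos(ys),0]);Z=np.array([0,0,1.])
kp=interp1d([0,30,60,90],np.array([e0,[-15,6],[-9,-3],[-2,-7]]),axis=0)
def tcp(t):
    a=np.radians(t);e=kp(t);r=[-46*np.cos(a)+18.8*np.sin(a),-46*np.sin(a)-18.8*np.cos(a)]
    return (e[0]+r[0])*X+(e[1]+r[1])*Z
ts=np.linspace(T0,T1,int(N)+1)
for a,b in zip(ts,ts[1:]):
    d=(tcp(b)-tcp(a))/200;w=-np.radians(b-a)*Y/(np.pi/2)
    print([round(float(v),4) for v in (*w,*d)])
print('final tcp',(np.array([649.2,-67,205])+tcp(T1)).round(1))
E
python3 swing.py 0 42 7 -19 8
```

```text
[0.0079, -0.0662, -0.0, 0.015, 0.0018, -0.0255]
[0.0079, -0.0662, -0.0, 0.0174, 0.0021, -0.0242]
[0.0079, -0.0662, -0.0, 0.0196, 0.0023, -0.0227]
[0.0079, -0.0662, -0.0, 0.0217, 0.0026, -0.0209]
[0.0079, -0.0662, -0.0, 0.0235, 0.0028, -0.019]
[0.0079, -0.0662, -0.0, 0.0272, 0.0032, -0.0238]
[0.0079, -0.0662, -0.0, 0.0286, 0.0034, -0.0215]
final tcp [615.2 -71.1 162.6]
```

Emit:
send_rows --targets '[[[0.008, -0.066, 0, 0.015, 0.002, -0.0255, 1], [0.008, -0.066, 0, 0.0175, 0.002, -0.024, 1], [0.008, -0.066, 0, 0.0195, 0.0025, -0.0225, 1], [0.008, -0.066, 0, 0.0215, 0.0025, -0.021, 1], [0, 0, 0, 0, 0, 0, 1]]]'

```text
time_s: 9.0
ee_pos: [597.2, -73.3, 173.5]
ee_rot: [179.9, 23.8, -173.4]
force: [0.3, 0.0, -0.1]
gripper_width: 13.2
gripper_force: 55.0
```

Emit:
send_rows --targets '[[[0.008, -0.066, 0, 0.0235, 0.003, -0.019, 1], [0.008, -0.066, 0, 0.027, 0.003, -0.024, 1], [0.008, -0.066, 0, 0.0285, 0.0035, -0.0215, 1], [0, 0, 0, 0, 0, 0, 1]]]'

```text
time_s: 9.4
ee_pos: [616.2, -61.1, 172.1]
ee_rot: [-179.9, 38.6, -174.1]
force: [-14.2, -15.6, -6.2]
gripper_width: 13.4
gripper_force: 55.3
```

```bash
python3 look.py 4; python3 swing.py 42 84 7 -19 8;python3 - <<'E'
import cv2,numpy as np
a=cv2.imread('pics/top4.png')[100:180,305:385];b=cv2.imread('pics/side4.png')[145:225,350:430]
f=lambda a:cv2.resize(a,None,fx=5,fy=5,interpolation=cv2.INTER_CUBIC)
cv2.imwrite('pics/ts4.png',np.hstack([f(a),f(b)]))
E
```

```text
tcp [616.2 -61.1 172.1] [-179.9   38.6 -174.1] q [ -13.    10.9  119.    42.6   17.4 -146.2]
side pred eye px [391.6 190.7]
large_scoop_eye [389.5 192.2] 0.6 [644.3 -35.4 186.8]
hook_tip [390.  182.8] 0.56 [634.1 -51.6 246. ]
top pred eye px [342.  135.2]
large_scoop_eye [342.  132.1] 0.62 [657.3 -59.8 186.8]
hook_tip [345.2 135.9] 0.54 [631.  -68.3 246. ]
[0.0079, -0.0662, -0.0, 0.0298, 0.0035, -0.0191]
[0.0079, -0.0662, -0.0, 0.0307, 0.0037, -0.0165]
[0.0079, -0.0662, -0.0, 0.0313, 0.0037, -0.0139]
[0.0079, -0.0662, -0.0, 0.0327, 0.0039, -0.0062]
[0.0079, -0.0662, -0.0, 0.0328, 0.0039, -0.0034]
[0.0079, -0.0662, -0.0, 0.0326, 0.0039, -0.0007]
[0.0079, -0.0662, -0.0, 0.0321, 0.0038, 0.002]
final tcp [659.6 -65.8 151.1]
```

View pics/ts4.png

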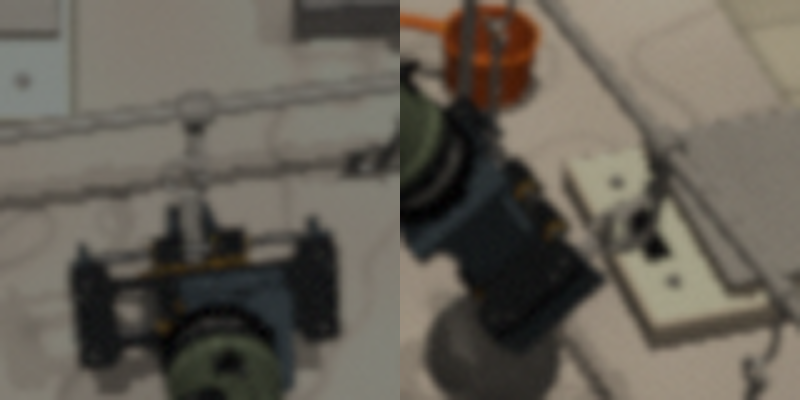

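The wrist hit its j6 limit near the singularity and pushed the eye sideways. The images show the eye round the hook. I'll yaw the tool into the arm's plane to relieve it.

Emit:
send_rows --targets '[[[0, 0, -0.066, -0.0095, -0.012, -0.018, 1], [0, 0, -0.066, -0.0095, -0.012, -0.018, 1], [0, 0, 0, 0, 0, 0, 1], [0, 0, 0, 0, 0, 0, 1]]]'

```text
time_s: 10.2
ee_pos: [616.2, -63.9, 170.4]
ee_rot: [-179.5, 38.4, 179.6]
force: [-0.1, 0.0, -1.6]
gripper_width: 13.2
gripper_force: 55.0
```

```bash
python3 -c "
from h import *
s=env.state();print(s['qpos'].round(1),s['torque'].round(2))"
```

```text
[  -9.9   10.7  119.5   24.7   12.8 -121.5] [-0.05  0.45  0.02]
```

Emit:
send_rows --targets '[[[0, 0, 0, 0, -0.01, 0, 1], [0, 0, 0, 0, 0, 0, 1], [0, 0, 0, 0.02, 0, -0.025, 1], [0, 0, 0, 0.02, 0, -0.025, 1], [0, 0, 0, 0.02, 0, -0.025, 1], [0, 0, 0, 0.02, 0, -0.025, 1], [0, 0, 0, 0.02, 0, -0.025, 1], [0, 0, 0, 0, 0, 0, 1]]]' --grip_force 3

```text
time_s: 11.0
ee_pos: [635.7, -66.5, 144.1]
ee_rot: [-179.5, 38.4, 179.4]
force: [-0.7, 0.1, -0.6]
gripper_width: 14.1
gripper_force: 3.0
```

```bash
python3 look.py 5
python3 - <<'E'
import cv2,numpy as np
a=cv2.imread('pics/top5.png')[100:180,305:385];b=cv2.imread('pics/side5.png')[145:225,350:430]
f=lambda a:cv2.resize(a,None,fx=5,fy=5,interpolation=cv2.INTER_CUBIC)
cv2.imwrite('pics/ts5.png',np.hstack([f(a),f(b)]))
E
```

```text
tcp [635.7 -66.5 144.1] [-179.5   38.4  179.4] q [  -9.7   14.4  119.3   32.     9.7 -128.7]
side pred eye px [397.2 197.3]
large_scoop_eye [395.3 194. ] 0.68 [673.7 -21.6 158.8]
hook_tip [392.9 185.8] 0.46 [638. -68. 246.]
top pred eye px [343.9 131.2]
large_scoop_eye [343.6 129.5] 0.48 [672.8 -66.7 158.8]
small_scoop_eye [343.7 132.4] 0.61 [662.3 -66.9 158.8]
hook_tip [344.9 133.1] 0.67 [640.6 -67.4 246. ]
hook_tip [344.5 134.1] 0.64 [637.2 -66.  246. ]
```

View pics/ts5.png

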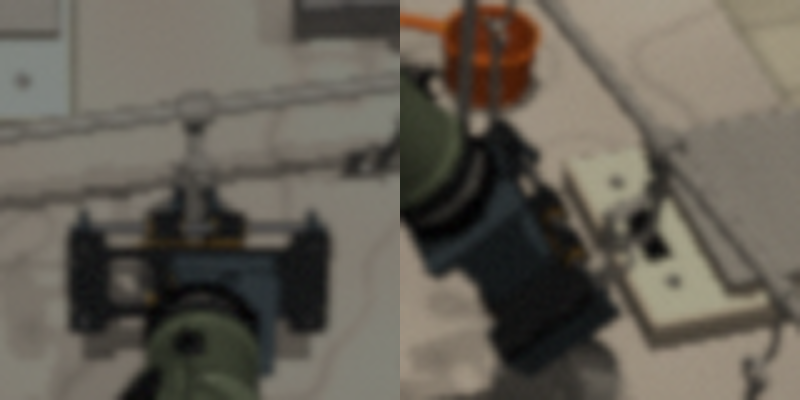

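Emit:
send_rows --targets '[[[0, 0, 0, 0, 0, 0, 0.5], [0, 0, 0, 0, 0, 0, 0], [0, 0, 0, 0, 0, 0, -0.5], [0, 0, 0, 0, 0, 0, -1], [0, 0, 0, 0, 0, 0, -1], [0, 0, 0, 0, 0, 0, -1], [0, 0, 0, -0.05, 0, 0.02, -1], [0, 0, 0, -0.1, 0, 0.04, -1], [0, 0, 0, -0.2, 0, 0.06, -1], [0, 0, 0, -0.25, 0, 0.06, -1], [0, 0, 0, -0.25, 0, 0.06, -1]]]'

```text
time_s: 12.5
ee_pos: [465.9, -66.1, 192.4]
ee_rot: [-179.5, 38.4, 179.4]
force: [-0.6, 0.4, 1.2]
gripper_width: 91.3
gripper_force: 0.0
```

```bash
python3 look.py 6
python3 - <<'E'
import cv2,numpy as np
a=cv2.imread('pics/top6.png')[100:180,305:385];b=cv2.imread('pics/side6.png')[145:225,350:430]
f=lambda a:cv2.resize(a,None,fx=5,fy=5,interpolation=cv2.INTER_CUBIC)
cv2.imwrite('pics/ts6.png',np.hstack([f(a),f(b)]))
E
```

```text
tcp [465.9 -66.1 192.4] [-179.5   38.4  179.4] q [ -15.8   -4.9  132.5   31.4   17.2 -132.2]
side pred eye px [349.5 195.8]
large_scoop_eye [394.9 195.5] 0.68 [646.2 -75.5 207.1]
hook_tip [391.  188.1] 0.42 [628.  -76.9 246. ]
top pred eye px [345.2 177.8]
large_scoop_eye [340.5 132.3] 0.59 [652.2 -53.9 207.1]
hook_tip [341.3 135.7] 0.61 [631.9 -55.2 246. ]
```

View pics/ts6.png

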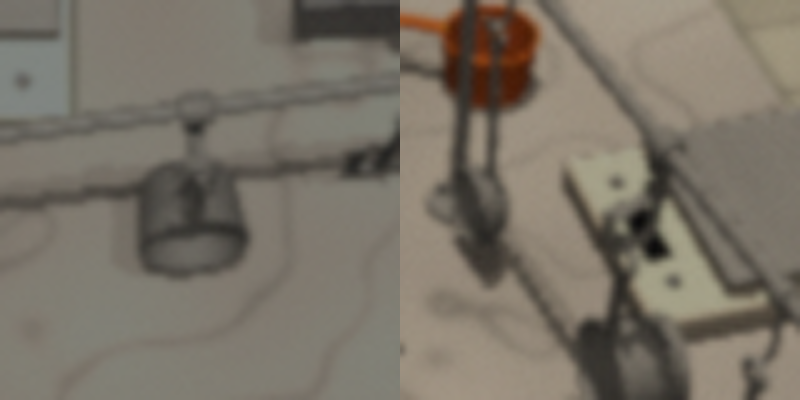

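Large scoop hangs cleanly: the eye is on the bowl and the mouth faces the robot (side crop (640,360), eye (625,215)). Now the small scoop. I'll untilt and turn the wrist to the other end of its range, away from the j6 limit.

Emit:
send_rows --targets '[[[0, 0.0711, 0, 0, -0.05, 0, -1], [0, 0.0711, 0, 0, -0.08, 0, -1], [0, 0.0711, 0, 0, -0.08, 0, -1], [0, 0.0711, 0, 0, -0.08, 0, -1], [0, 0.0711, 0, 0, -0.08, 0, -1], [0, 0.0711, 0, 0, -0.08, 0, -1], [0, 0, -0.0916, 0.01, -0.08, -0.02, -1], [0, 0, -0.0916, 0.01, -0.08, -0.02, -1], [0, 0, -0.0916, 0.01, -0.08, -0.02, -1], [0, 0, -0.0916, 0.01, -0.08, -0.02, -1], [0, 0, -0.0916, 0.01, -0.08, -0.02, -1], [0, 0, -0.0916, 0.01, -0.08, -0.02, -1]]]'

```text
time_s: 14.1
ee_pos: [481.6, -251.5, 166.9]
ee_rot: [-179.2, 0.6, 129.8]
force: [0.3, 0.1, -0.1]
gripper_width: 91.1
gripper_force: 0.0
```

Emit:
send_rows --targets '[[[0, 0, -0.0916, 0.008, -0.004, 0, -1], [0, 0, -0.0916, 0.008, -0.004, 0, -1], [0, 0, -0.0916, 0.008, -0.004, 0, -1], [0, 0, -0.0916, 0.008, -0.004, 0, -1], [0, 0, -0.0916, 0.008, -0.004, 0, -1], [0, 0, -0.0916, 0, 0, 0, -1], [0, 0, -0.0916, 0, 0, 0, -1], [0, 0, -0.0916, 0, 0, 0, -1], [0, 0, -0.0916, 0, 0, 0, -1], [0, 0, -0.0916, 0, 0, 0, -1], [0, 0, -0.0916, 0, 0, 0, -1], [0, 0, -0.0916, 0, 0, 0, -1]]]'

```text
time_s: 15.3
ee_pos: [489.5, -254.8, 167.0]
ee_rot: [-179.2, 0.7, 30.9]
force: [0.1, 0.2, 0.7]
gripper_width: 91.1
gripper_force: 0.0
```

```bash
python3 -c "
from h import *
s=env.state();print(s['qpos'].round(1),s['ee_pos'],s['ee_rot'].round(1))"
```

```text
[-28.6  18.8  96.1  -0.2  66.3  30.7] [ 489.53354398 -254.8278862   167.00329756] [-179.2    0.7   30.9]
```

Emit:
send_rows --targets '[[[-0.004, -0.011, -0.0915, -0.0045, -0.011, 0, -1], [0, 0, -0.0915, -0.0045, -0.011, -0.05, -1], [0, 0, -0.0915, -0.0045, -0.011, -0.1, -1], [0, 0, 0, 0, 0, -0.15, -1], [0, 0, 0, 0, 0, -0.15, -1], [0, 0, 0, 0, 0, -0.15, -1], [0, 0, 0, 0, 0, -0.1175, -1], [0, 0, 0, 0, 0, 0, 0.5], [0, 0, 0, 0, 0, 0, 1], [0, 0, 0, 0, 0, 0, 1], [0, 0, 0, 0, 0, 0, 1], [0, 0, 0, 0, 0, 0, 1]]]' --grip_force 55

```text
time_s: 16.5
ee_pos: [486.6, -261.8, 26.0]
ee_rot: [179.9, -0.1, 6.5]
force: [0.5, -0.8, -0.7]
gripper_width: 54.3
gripper_force: 0.0
```

Emit:
send_rows --targets '[[[0, 0, 0, 0, 0, 0, 1], [0, 0, 0, 0, 0, 0, 1], [0, 0, 0, 0, 0, 0, 1], [0, 0, 0, 0, 0, 0, 1], [0, 0, 0, 0, 0, 0, 1], [0, 0, 0, 0, 0, 0, 1], [0, 0, 0, 0, 0, 0, 1]]]'

```text
time_s: 17.2
ee_pos: [485.9, -261.4, 24.9]
ee_rot: [180.0, -0.0, 6.5]
force: [1.3, -0.7, -0.5]
gripper_width: 13.1
gripper_force: 55.0
```

Emit:
send_rows --targets '[[[0, 0, 0, 0, 0, 0.08, 1], [0, 0, 0, 0, 0, 0.18, 1], [0, 0, 0, 0, 0, 0.2, 1], [0, 0, 0, 0, 0, 0.18, 1], [0, 0, 0, 0.03, 0.113, 0.0645, 1], [0, 0, 0, 0.03, 0.113, 0.0645, 1], [0, 0, 0, 0.03, 0.113, 0.0645, 1], [0, 0, 0, 0.03, 0.113, 0.0645, 1], [0, 0, 0, 0.03, 0.113, 0.0645, 1], [0, 0, 0, 0.03, 0.113, 0.0645, 1], [0, 0, 0, 0.03, 0.113, 0.0645, 1], [0, 0, 0, 0.03, 0.113, 0.0645, 1]]]'

```text
time_s: 18.4
ee_pos: [533.8, -79.5, 256.3]
ee_rot: [180.0, 0.0, 6.5]
force: [0.6, 0.2, -1.1]
gripper_width: 13.3
gripper_force: 55.0
```

Emit:
send_rows --targets '[[[0, 0, 0.003, 0, 0, 0, 1], [0, 0, 0, 0, 0, 0, 1], [0, 0, 0, 0, 0, 0, 1]]]'

```text
time_s: 18.7
ee_pos: [533.2, -81.2, 255.2]
ee_rot: [180.0, 0.1, 6.7]
force: [0.5, -0.2, -1.5]
gripper_width: 13.2
gripper_force: 55.0
```

```bash
sed -i 's/c0=g+71\*R\[:,0\]/c0=g+71*R[:,0]*float(sys.argv[3])/' rim.py; python3 look.py 7; python3 rim.py 7 32 -1
```

```text
tcp [533.2 -81.2 255.2] [1.8e+02 1.0e-01 6.7e+00] q [-9.9 13.8 90.1 -0.  76.2 73.5]
side pred eye px [351.  191.4]
large_scoop_eye [393.2 199.2] 0.61 [ 602.8 -154.9  274. ]
hook_tip [391.9 186.7] 0.6 [633.3 -71.3 246. ]
top pred eye px [351.9 177.2]
hook_tip [344.3 135.3] 0.42 [633.1 -65.3 246. ]
expected cup axis [463.3 -89.2 274.7]
side 136 [463.3 -91.7] z 273.1 err xy [ 0.1 -2.6] along handle 0.2 lat 2.5
tcp px [364.1 191.8]
top 86 [467.3 -87. ] z 274.5 err xy [4.1 2.2] along handle -4.3 lat -1.7
tcp px [349.6 164. ]
```

Emit:
send_rows --targets '[[[0, 0, 0, 0.07, 0.008, 0, 1], [0, 0, 0, 0.1, 0.012, 0, 1], [0, 0, 0, 0.078, 0.01, 0, 1], [0, 0, 0, 0, 0, 0, 1], [0, 0, 0, 0, 0, -0.04, 1], [0, 0, 0, 0, 0, -0.05, 1], [0, 0, 0, 0, 0, -0.04, 1], [0, 0, 0, 0, 0, 0, 1]]]'

```text
time_s: 19.9
ee_pos: [582.0, -74.5, 228.3]
ee_rot: [-180.0, 0.2, 6.7]
force: [-0.5, -0.3, -2.1]
gripper_width: 12.8
gripper_force: 55.0
```

Emit:
send_rows --targets '[[[0, 0, 0, 0, 0, -0.025, 1], [0, 0, 0, 0, 0, -0.025, 1], [0, 0, 0, 0, 0, 0, 1]]]'

```text
time_s: 20.2
ee_pos: [583.1, -74.6, 219.7]
ee_rot: [180.0, 0.0, 6.7]
force: [-0.1, -1.9, -0.3]
gripper_width: 13.3
gripper_force: 55.0
```

Emit:
send_rows --targets '[[[0, 0, 0, 0, 0, -0.025, 1], [0, 0, 0, 0, 0, -0.025, 1], [0, 0, 0, 0, 0, 0, 1]]]'

```text
time_s: 20.5
ee_pos: [582.9, -74.5, 209.0]
ee_rot: [-180.0, 0.1, 6.7]
force: [-0.1, 0.8, -1.6]
gripper_width: 13.1
gripper_force: 55.0
```

Emit:
send_rows --targets '[[[0, 0, 0, 0, 0, -0.025, 1], [0, 0, 0, 0, 0, 0, 1]]]'

```text
time_s: 20.7
ee_pos: [583.0, -74.5, 204.2]
ee_rot: [-180.0, 0.1, 6.7]
force: [0.3, 0.1, -0.2]
gripper_width: 13.2
gripper_force: 55.0
```

Emit:
send_rows --targets '[[[0, 0, 0, 0, 0, -0.02, 1], [0, 0, 0, 0, 0, 0, 1]]]'

```text
time_s: 20.9
ee_pos: [583.2, -74.6, 200.5]
ee_rot: [180.0, 0.0, 6.7]
force: [0.6, -0.9, -0.8]
gripper_width: 13.5
gripper_force: 55.0
```

Emit:
send_rows --targets '[[[0, 0, 0, 0, 0, -0.02, 1], [0, 0, 0, 0, 0, 0, 1]]]'

```text
time_s: 21.1
ee_pos: [583.6, -74.6, 196.8]
ee_rot: [180.0, -0.0, 6.7]
force: [0.8, 0.5, -1.0]
gripper_width: 13.1
gripper_force: 55.0
```

Emit:
send_rows --targets '[[[0, 0, 0, 0, 0, -0.01, 1], [0, 0, 0, 0, 0, 0, 1]]]'

```text
time_s: 21.3
ee_pos: [584.2, -74.5, 195.6]
ee_rot: [180.0, -0.1, 6.7]
force: [1.7, 0.1, 0.7]
gripper_width: 13.2
gripper_force: 55.0
```

```bash
cat > sw2.py <<'E'
from h import *
from scipy.spatial.transform import Rotation as Ro
from scipy.interpolate import interp1d
kp=interp1d([0,30,60],np.array([[-18.5,8.],[-14,6],[-9,-3]]),axis=0)
seat=np.array([649.2,-67,205]);h=np.radians(6.8);X=np.array([np.cos(h),np.sin(h),0])
def pose(t,yaw):
    R=Ro.from_euler('ZY',[yaw,-t],degrees=True);e=kp(t);E=seat+e[0]*X+np.array([0,0,e[1]])
    return R,E+R.apply([-47.7,0,-17.6])
N=7;ts=np.linspace(0,40,N+1);ys=np.linspace(6.7,0,N+1)
print(pose(0,6.7)[1].round(1))
for i in range(N):
    R0,p0=pose(ts[i],ys[i]);R1,p1=pose(ts[i+1],ys[i+1])
    print(((R1*R0.inv()).as_rotvec()/(np.pi/2)).round(4).tolist(),((p1-p0)/200).round(4).tolist())
print(p1.round(1))
E
python3 sw2.py
```

```text
[583.5 -74.8 195.4]
[0.0069, -0.0631, -0.0106] [0.0137, 0.0055, -0.0252]
[0.0058, -0.0632, -0.0106] [0.0161, 0.0053, -0.0241]
[0.0048, -0.0633, -0.0106] [0.0183, 0.0051, -0.0228]
[0.0037, -0.0634, -0.0106] [0.0204, 0.0047, -0.0212]
[0.0027, -0.0634, -0.0106] [0.0223, 0.0042, -0.0195]
[0.0016, -0.0635, -0.0106] [0.0244, 0.0037, -0.0226]
[0.0005, -0.0635, -0.0106] [0.0261, 0.003, -0.0222]
[611.7 -68.5 163.9]
```

Emit:
send_rows --targets '[[[0.007, -0.063, -0.0106, 0.0137, 0.0055, -0.025, 1], [0.006, -0.063, -0.0106, 0.016, 0.0055, -0.024, 1], [0.005, -0.063, -0.0106, 0.0183, 0.005, -0.023, 1], [0.004, -0.0634, -0.0106, 0.0204, 0.0047, -0.021, 1], [0, 0, 0, 0, 0, 0, 1]]]'

```text
time_s: 21.8
ee_pos: [594.5, -70.3, 175.4]
ee_rot: [-179.9, -22.7, 2.8]
force: [0.3, -0.2, 0.3]
gripper_width: 13.4
gripper_force: 55.0
```

Emit:
send_rows --targets '[[[0.0027, -0.0634, -0.0106, 0.0223, 0.004, -0.0195, 1], [0.0016, -0.0635, -0.0106, 0.0244, 0.0037, -0.0226, 1], [0, 0, 0, 0, 0, 0, 1]]]'

```text
time_s: 22.1
ee_pos: [604.1, -68.1, 165.8]
ee_rot: [-179.8, -33.9, 0.9]
force: [-0.4, -0.2, -2.1]
gripper_width: 13.1
gripper_force: 55.0
```

```bash
python3 -c "
from h import *
s=env.state();print(s['qpos'].round(1),s['torque'].round(2))"
```

```text
[-11.4  10.8 117.4  21.2  19.9  59.7] [-0.1   0.58 -0.02]
```

Emit:
send_rows --targets '[[[0, 0, 0, 0, 0, 0, 1], [0, 0, 0, 0, 0, 0, 1], [0, 0, 0, 0.02, 0, -0.025, 1], [0, 0, 0, 0.02, 0, -0.025, 1], [0, 0, 0, 0.02, 0, -0.025, 1], [0, 0, 0, 0.02, 0, -0.025, 1], [0, 0, 0, 0.02, 0, -0.02, 1], [0, 0, 0, 0, 0, 0, 1]]]' --grip_force 3

```text
time_s: 22.9
ee_pos: [627.6, -68.9, 144.0]
ee_rot: [-180.0, -34.3, 1.0]
force: [1.8, -0.3, 0.4]
gripper_width: 13.9
gripper_force: 3.0
```

Emit:
send_rows --targets '[[[0, 0, 0, 0, 0, 0, 0.5], [0, 0, 0, 0, 0, 0, 0], [0, 0, 0, 0, 0, 0, -0.5], [0, 0, 0, 0, 0, 0, -1], [0, 0, 0, 0, 0, 0, -1], [0, 0, 0, 0, 0, 0, -1], [0, 0, 0, -0.05, 0, 0.02, -1], [0, 0, 0, -0.1, 0, 0.04, -1], [0, 0, 0, -0.2, 0, 0.06, -1], [0, 0, 0, -0.25, 0, 0.06, -1], [0, 0, 0, -0.25, 0, 0.06, -1]]]'

```text
time_s: 24.0
ee_pos: [457.0, -68.4, 191.4]
ee_rot: [-179.9, -34.2, 1.0]
force: [-0.0, -0.1, 0.9]
gripper_width: 91.1
gripper_force: 0.0
```

Emit:
send_rows --targets '[[[0, 0, 0, -0.1, 0, 0, -1], [0, 0, 0, 0, 0, 0, -1], [0, 0, 0, 0, 0, 0, -1], [0, 0, 0, 0, 0, 0, -1], [0, 0, 0, 0, 0, 0, -1], [0, 0, 0, 0, 0, 0, -1], [0, 0, 0, 0, 0, 0, -1], [0, 0, 0, 0, 0, 0, -1], [0, 0, 0, 0, 0, 0, -1], [0, 0, 0, 0, 0, 0, -1], [0, 0, 0, 0, 0, 0, -1], [0, 0, 0, 0, 0, 0, -1]]]'

```text
time_s: 25.2
ee_pos: [439.2, -68.9, 191.5]
ee_rot: [-179.9, -34.3, 1.0]
force: [-0.0, 0.3, 0.8]
gripper_width: 91.2
gripper_force: 0.0
```

```bash
python3 look.py 8
python3 - <<'E'
import cv2,numpy as np
a=cv2.imread('pics/top8.png')[100:180,305:385];b=cv2.imread('pics/side8.png')[155:235,350:430]
f=lambda a:cv2.resize(a,None,fx=5,fy=5,interpolation=cv2.INTER_CUBIC)
cv2.imwrite('pics/ts8.png',np.hstack([f(a),f(b)]))
E
```

```text
tcp [439.2 -68.9 191.5] [-179.9  -34.3    1. ] q [-18.7  -6.5 131.4  27.   24.8  48.8]
side pred eye px [320.3 214.1]
large_scoop_eye [395.7 195.9] 0.82 [648.1 -77.9 207. ]
small_scoop_eye [390.7 194.8] 0.69 [634.  -68.5 207. ]
hook_tip [391.6 186.6] 0.48 [632.5 -70.6 246. ]
top pred eye px [346.1 208.2]
large_scoop_eye [342.1 128.6] 0.65 [665.1 -59.7 207. ]
small_scoop_eye [343.  136.2] 0.57 [638.4 -62.3 207. ]
small_scoop_eye [341.4 137.5] 0.42 [633.9 -56.7 207. ]
small_scoop_eye [341.2 133.3] 0.25 [648.6 -56.3 207. ]
hook_tip [344.  135.2] 0.51 [633.5 -64.3 246. ]
```

View pics/ts8.png

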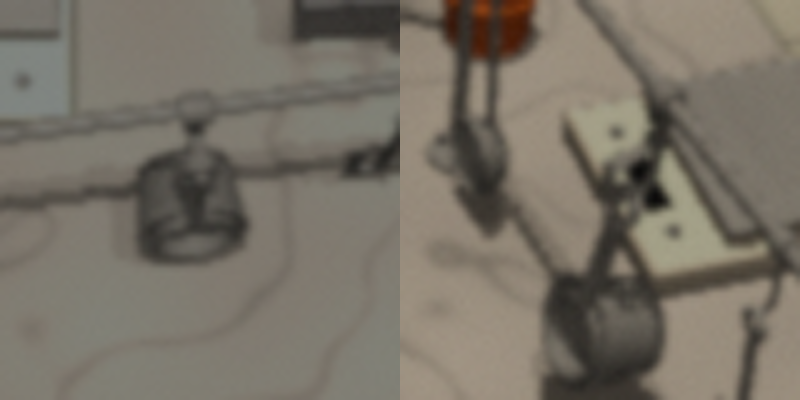

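Both hang, with the small cup inside the large one in the top and side crops. I'll measure the nesting depth and the sway numerically.

Emit:
send_rows --targets '[[[0, 0, 0, 0, 0, 0, -1], [0, 0, 0, 0, 0, 0, -1], [0, 0, 0, 0, 0, 0, -1], [0, 0, 0, 0, 0, 0, -1], [0, 0, 0, 0, 0, 0, -1], [0, 0, 0, 0, 0, 0, -1], [0, 0, 0, 0, 0, 0, -1], [0, 0, 0, 0, 0, 0, -1], [0, 0, 0, 0, 0, 0, -1], [0, 0, 0, 0, 0, 0, -1], [0, 0, 0, 0, 0, 0, -1], [0, 0, 0, 0, 0, 0, -1]]]'

```text
time_s: 26.8
ee_pos: [439.3, -68.9, 191.4]
ee_rot: [-179.9, -34.3, 1.0]
force: [-0.5, -0.1, 0.2]
gripper_width: 91.3
gripper_force: 0.0
```

```bash
cat > nest.py <<'E'
from h import *
h=np.radians(6.8);X=np.array([np.cos(h),np.sin(h)]);Y=np.array([-np.sin(h),np.cos(h)])
B={'side':np.array([-1.5,-1.8]),'top':np.array([1.8,2.8])}
for cam in('top','side'):
    P,D=optics.grab_frame(cam);cv2.imwrite(f'pics/{cam}9.png',P[:,:,::-1]);W=cloud(cam,D);d=W[...,:2]-B[cam]-[649.2,-67];x=d@X;y=d@Y;z=W[...,2]-205
    old=np.load(f'{cam}D8.npy');print(cam,'depth change vs 2.4 s before (med/95pct):',end=' ')
    m=(abs(x)<90)&(abs(y)<60)&(z>-180)&(z<20);q=abs(old-D)[m];print(np.median(q).round(1),np.percentile(q,95).round(1))
    if cam=='top':
        for a in range(-36,37,8):
            k=m&(abs(y-a)<4)&(z<-60); print('y',a,[f'{u:.0f}/{v:.0f}' for u,v in sorted(zip(x[k],z[k]))])
    else:
        for b in range(-165,0,10):
            k=m&(abs(z-b)<5);print('z',b,[f'{u:.0f}/{v:.0f}' for u,v in sorted(zip(x[k],y[k]))][::3])
E
python3 nest.py
```

```text
top depth change vs 2.4 s before (med/95pct): 4.2 29.4
y -36 ['-32/-123', '-29/-122', '-29/-141', '-29/-118', '-28/-126', '-27/-109', '-25/-121', '-22/-116', '-22/-98', '-18/-93', '-18/-133', '-17/-101', '-15/-133', '-14/-100', '-11/-114', '-11/-95', '-4/-111', '1/-118', '3/-104', '7/-109', '12/-115', '17/-120', '28/-117']
y -28 ['-34/-129', '-33/-150', '-31/-123', '-31/-142', '-28/-139', '-27/-127', '-25/-114', '-25/-134', '-23/-102', '-23/-107', '-22/-130', '-19/-103', '-19/-88', '-18/-112', '-18/-91', '-14/-92', '-14/-97', '-10/-92', '-9/-101', '-7/-92', '-6/-100', '-3/-94', '-2/-101', '2/-97', '3/-103', '5/-93', '5/-97', '10/-98', '11/-107', '13/-96', '15/-107', '19/-109', '20/-116', '23/-108', '23/-111', '27/-107', '27/-109', '32/-112']
y -20 ['-36/-132', '-32/-149', '-31/-141', '-29/-146', '-28/-133', '-27/-138', '-25/-89', '-25/-91', '-25/-133', '-22/-142', '-21/-92', '-20/-93', '-20/-137', '-20/-139', '-17/-90', '-17/-147', '-17/-95', '-16/-79', '-15/-82', '-11/-82', '-10/-90', '-8/-79', '-7/-87', '-3/-89', '-2/-91', '-1/-94', '1/-91', '3/-95', '5/-89', '6/-94', '11/-101', '1
[... 4192 characters left out ...]
, '7/13', '9/1', '10/17', '10/-11', '13/-13', '13/-14', '14/11', '15/5', '18/10', '20/-0', '21/2', '23/-16', '26/10', '29/-6', '30/4']
z -85 ['-25/-2', '-23/-6', '-22/10', '-20/22', '-17/-17', '-16/29', '-15/-12', '-11/-20', '-9/-9', '-6/-4', '-3/-13', '-2/-10', '-1/-1', '1/-6', '3/-17', '16/0']
z -75 ['-23/-5', '-22/-1', '-20/-5', '-19/-4', '-16/-6']
z -65 ['-22/0', '-18/8', '-17/-5', '-12/-3']
z -55 ['-20/-3', '-16/5', '-15/-1', '-12/-0', '-7/-5']
z -45 ['-15/-5', '-14/-3', '-10/-3']
z -35 ['-15/3', '-12/-4', '-11/5', '-8/-3', '-0/-3']
z -25 ['-15/-7', '-10/2', '-9/-3', '-2/9']
z -15 ['-10/-11', '-9/-2', '-7/-7', '-5/20', '-5/14', '-0/-1', '2/11']
z -5 ['-9/-15', '-3/-11', '2/13', '4/-12']
```

Nesting depth measures about 18 mm (limit 4–30), both cup axes sit at hanging height, and the gripper is clear. I'll let it settle a little longer and hand in.

Emit:
send_rows --targets '[[[0, 0, 0, 0, 0, 0, -1], [0, 0, 0, 0, 0, 0, -1], [0, 0, 0, 0, 0, 0, -1], [0, 0, 0, 0, 0, 0, -1], [0, 0, 0, 0, 0, 0, -1], [0, 0, 0, 0, 0, 0, -1], [0, 0, 0, 0, 0, 0, -1], [0, 0, 0, 0, 0, 0, -1], [0, 0, 0, 0, 0, 0, -1], [0, 0, 0, 0, 0, 0, -1], [0, 0, 0, 0, 0, 0, -1], [0, 0, 0, 0, 0, 0, -1]]]'

```text
time_s: 28.1
ee_pos: [439.3, -68.9, 191.5]
ee_rot: [-180.0, -34.3, 1.0]
force: [0.3, -0.3, -1.1]
gripper_width: 91.0
gripper_force: 0.0
```

Emit:
send_rows --targets '[[[0, 0, 0, 0, 0, 0, -1], [0, 0, 0, 0, 0, 0, -1], [0, 0, 0, 0, 0, 0, -1], [0, 0, 0, 0, 0, 0, -1], [0, 0, 0, 0, 0, 0, -1], [0, 0, 0, 0, 0, 0, -1], [0, 0, 0, 0, 0, 0, -1], [0, 0, 0, 0, 0, 0, -1], [0, 0, 0, 0, 0, 0, -1], [0, 0, 0, 0, 0, 0, -1], [0, 0, 0, 0, 0, 0, -1], [0, 0, 0, 0, 0, 0, -1]]]'

```text
time_s: 29.3
ee_pos: [439.3, -68.9, 191.4]
ee_rot: [-179.9, -34.3, 1.0]
force: [0.4, 0.1, -0.3]
gripper_width: 91.4
gripper_force: 0.0
```

```bash
python3 -c "
from workcell import env
print(env.job_done())"
```

```text
the job is handed in; nothing more can be done
None
```

I handed the job in at about 29 s with both scoops hanging on the snap hook and the small cup about 18 mm into the large one; no verdict came back, and I inferred the gate is shut from the eyes' hanging height, without seeing it.

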